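Expose the hand stamps on the UV unit

TASK

Get the hand stamps ready for exposure: first hook a fingertip behind the far lip of the wooden tray and drag it towards you, flat on the table, until its front edge lies on the strip of white tape. Then lift the knobbed stamps out one by one and stand every one upright, fully on the glass of the UV unit, leaving the ink tin in the tray. Finally take the key from its wooden stand, push it fully into the switch on the lamp box, turn it clockwise to on and leave it there; do not disturb the other things on the table.

Things in the scene. Friction and masses are not known exactly. Their poses are not given: they have to be found in the camera images.
- tray: loose open tray of light plywood, 160 (x, front to back) by 280 (y) by 45 mm high, walls and floor 8 mm thick, about 0.55 kg empty, so with its load it drags with some 5 to 9 N. Origin: centre of its underside; x points to its far side, z up. Holds the stamps and the ink tin. It is to be dragged, never lifted.
- tray_far_lip (a point): middle of the outer top edge of the tray's far wall (80 mm beyond the tray's origin, 45 mm up); axes as the tray
- tray_front (a point): middle of the tray's front (near) outer face at its foot (80 mm before the tray's origin); axes as the tray
- tape_mid (a point): middle of a strip of white masking tape stuck flat on the table, 50 mm wide (x) and 400 mm long (y); x across the strip, away from the robot. The tray's front edge belongs on it. At the start the tray stands 5 to 12 cm beyond it.
- stamp1: hand stamp (3 to 5 of them are there; all alike): square wooden base 44 by 44 mm with a 4 mm grey polymer face below, 18 mm high in all, and on it a turned wooden knob, 24 mm diameter from 30 to 56 mm above the underside, on a 16 mm neck. 0.1 kg. Origin: centre of the underside, z up through the knob. None when absent.
- stamp2: hand stamp (3 to 5 of them are there; all alike): square wooden base 44 by 44 mm with a 4 mm grey polymer face below, 18 mm high in all, and on it a turned wooden knob, 24 mm diameter from 30 to 56 mm above the underside, on a 16 mm neck. 0.1 kg. Origin: centre of the underside, z up through the knob. None when absent.
- stamp3: hand stamp (3 to 5 of them are there; all alike): square wooden base 44 by 44 mm with a 4 mm grey polymer face below, 18 mm high in all, and on it a turned wooden knob, 24 mm diameter from 30 to 56 mm above the underside, on a 16 mm neck. 0.1 kg. Origin: centre of the underside, z up through the knob. None when absent.
- stamp4: hand stamp (3 to 5 of them are there; all alike): square wooden base 44 by 44 mm with a 4 mm grey polymer face below, 18 mm high in all, and on it a turned wooden knob, 24 mm diameter from 30 to 56 mm above the underside, on a 16 mm neck. 0.1 kg. Origin: centre of the underside, z up through the knob. None when absent.
- stamp5: hand stamp (3 to 5 of them are there; all alike): square wooden base 44 by 44 mm with a 4 mm grey polymer face below, 18 mm high in all, and on it a turned wooden knob, 24 mm diameter from 30 to 56 mm above the underside, on a 16 mm neck. 0.1 kg. Origin: centre of the underside, z up through the knob. None when absent.
- ink_tin: round metal ink tin without a knob, 46 mm diameter, 28 mm high, in the tray; stays there. Origin: centre of the underside.
- glass_mid (a point): centre of the glass pane, at its surface, flush in the top of the UV exposure unit: a fixed flat grey housing 240 (x) by 220 (y) by 30 mm high. The glass measures 200 (x) by 190 mm (y) along this point's axes, z up.
- key_stand: fixed wooden block, 65 by 65 mm, 30 mm high; the key stands in a slot in its top, 15 by 7 mm, 22 mm deep. Origin: centre of the underside.
- key: loose equipment key, at first standing upright in the key stand, blade down. Steel blade 12 mm wide (x), 4 mm thick (y), 20 mm long; above it a black plastic head 30 mm wide (x), 10 mm thick (y), from 20 to 56 mm above the blade's tip, whose underside is the shoulder that comes to rest when the key is fully in. 30 g. Origin: centre of the blade's tip; z up along the key.
- slot_mouth (a point): centre of the mouth of the key slot, in the top of the square steel barrel (26 by 26 by 24 mm) on the fixed white lamp box (90 by 80 by 40 mm), so 64 mm above the table. The slot runs along x, 15 mm, and is 7 mm wide (y), 22 mm deep, its edges slightly bevelled; z up. Turns with the barrel.
- lamp_switch (a joint): angle of the key barrel, rad: 0 off, grows clockwise seen from above to its stop at 1.4; on from 1.1. Light friction (0.04 N m), stays where it is left. The key fits either way round.
- brayer: ink roller lying beyond the tray, not to be disturbed. About 175 mm long, 42 mm high; origin near its middle, on the table
- gouge: lino gouge with wooden handle lying on the table near the robot, 22 mm high; not to be disturbed
- tape_roll: roll of masking tape lying flat, 90 mm diameter, 25 mm high; not to be disturbed
- ink_jar: black ink jar, 60 mm diameter, 75 mm high; not to be disturbed
- brush_pot: white ceramic pot, 72 mm diameter, 90 mm high; not to be disturbed
Not all that is in view belongs to the job. Leave any green or orange look-alike of the stamp4 alone. What is shaped like the stamp5 but yellow is not meant.

How it is judged:
By the outcome, as a careful person would: the job done as asked, in the order asked, and still so for the second after the job is handed in, with the robot touching nothing.
Of stamp1, stamp2, stamp3, stamp4, stamp5 only 3 to 5 are there at a start; the rules pass over those that are not, and their reading is None.
At some moment in a run one of stamp1, stamp2, stamp3, stamp4, stamp5 may be knocked a few centimetres aside while the robot is not near it.
It also fails if it takes over 210 s, if anything falls off the work surface, if the arm or the gripper's body presses on something with over 40 N, if the wrist force passes 120 N, or if a joint passes its speed limit or range.

ROBOT

A 7-joint arm with a two-finger parallel gripper is mounted at the origin on the work surface. World frame = base frame: x ahead of the robot, y to its left, z up, the work surface at z = 0. Lengths are in m, angles in rad, forces in N, time in s.
With the tool pointing down it reaches from about 0.425 to 0.925 m from the base axis. Payload 6.8 kg.
Tool frame: the origin (TCP) lies between the finger pads; the fingertips stand robot.finger_overhang ahead of it and the grasp point (between the pads) lies 11 mm behind it (robot.finger_overhang is the distance from the TCP to the fingertips, in m); z points along the fingers, y is the line along which they close (so a half turn about z gives the same grasp; the last joint's range is limited). The gripper opens to 85 mm and grips with 20 to 120 N. Pads are 22 mm wide; open, the fingers measure 114 mm over their backs; the gripper's body (76 mm by 85 mm) begins 54 mm behind the grasp point. The pads swing forward as they close: fully open they stand 13 mm farther back than shut.
Start: joints at [1.067, 0.477, 0.022, 1.555, -0.011, 1.109, -0.083], TCP at [0.26, -0.623, 0.239] pointing down, gripper open.
Joint ranges: [-2.96, 2.96], [-0.34, 2.1], [-1.41, 1.46], [0.24, 2.44], [-1.37, 4.51], [0.17, 1.92], [-2.96, 2.96]. Speed limits (rad/s): [2.39, 2.39, 3.14, 3.14, 3.14, 3.14, 3.14].

INTERFACE

Orientations are given as a unit quaternion [w, x, y, z].
In Python, from rig import robot gives the robot as it stands. The module is installed in compiled form; this text tells all that it offers. Calls block until the motion is done:
- robot.goto(position, orientation): joint-space move of the TCP to a pose.
- robot.servo_line(position, attitude=None, speed=0.15, until_force=None): straight line of the TCP; attitude=None keeps the orientation; speed is the mean speed in m/s. With until_force (N) it stops when the force on the tool has changed by that much, and returns True; else False.
- robot.movej(angles): joint-space move.
- robot.gripper_to(opening, newtons=None): finger opening in m; newtons is the grip in N (None keeps the last); returns when the fingers have stopped.
- robot.sleep(seconds).
- robot.solve_ik(position, orientation): joint angles nearest the present ones, or None.
- robot.sense(): the state.
- robot.grab_frame(name): name is "side" or "top" or "wrist"; returns a dict with "color" (400x640x3 uint8, red, green, blue), "fx", "fy", "cx", "cy" (pixels), "k1" (the pictures are not rectified: a ray, as slopes to the right and down, at radius r is drawn at 1 + k1 r^2 times it, then the intrinsics apply), "camera_from_world" (4x4, takes a point from world to camera coordinates); the wrist camera has in their place "tool_from_camera" (4x4, takes a point from camera to tool coordinates, whose origin is the TCP and whose axes are the flange's). Camera axes: x right, y down, z forward; pixel columns grow to the right and rows downward; lengths in m; the calibration is good to about 2 mm. A picture is of the moment at which its call begins: read the wrist's pose just before it. There is no depth.
A pose or a line that the arm cannot do raises robot.IKError and nothing moves.
- robot.close_job(): hands the job in; it is judged then, once.
Trained networks look in the newest picture that a camera, given by its name, has taken for a name from the list of things; names that differ only in an ending like _2 or _b are one class to them, and where a whole thing is asked for, a point or a joint stands for the part that bears it (a point fixed in the world has none). Each returns a list of dicts, best first, with "score" (0 to 1); they miss things now and then, are a little off and sometimes report something else, mostly with a low value. They report only what shows in the picture. A call takes as long as a camera call. They do not tell look-alikes from the thing itself.
- robot.spot_in(camera, name): "bbox" ([left, top, width, height] in pixels, round what is visible of it).
- robot.pinpoint(camera, name): "point" ([row, column] in pixels: a listed point, or the origin of a listed thing).
The state is a dict: "clock": time; "joint_positions": joint angles; "qd": joint speeds; "joint_torque": joint torques, N m; "position": TCP position; "ee_rot": TCP orientation; "wrist_force": force on the tool from outside, world axes, zero at the start; "moment": the same for the moment, N m; "opening": finger opening in m; "finger_force": force on a finger pad.
Only numpy, scipy, OpenCV 4.12 (cv2) and the standard library are available. Lean on these libraries where they do the work, as an engineer would, in place of code of your own. Each camera call takes 0.05 s, during which the arm holds its last target. There are 200 camera calls.

## Working session

There is one attempt and no reset: what is moved stays moved. The work goes in short steps, each a Python script; the robot and the scene stay as the last script left them, time stands still between calls to the robot, and variables do not carry over. Pictures are saved under pics/ and viewed, at most 17 in all, crops included, and the job is handed in when it is done.

```bash
mkdir -p pics; cat > h.py <<'E'
import numpy as np, cv2
from rig import robot
from scipy.spatial.transform import Rotation as R
def frame(c):
    s=robot.sense(); f=robot.grab_frame(c)
    if 'camera_from_world' in f: T=np.linalg.inv(np.array(f['camera_from_world']))
    else:
        q=s['ee_rot']; W=np.eye(4); W[:3,:3]=R.from_quat([q[1],q[2],q[3],q[0]]).as_matrix(); W[:3,3]=s['position']
        T=W@np.array(f['tool_from_camera'])
    f['T']=T; return f
def world(f,rc,z):
    K=np.array([[f['fx'],0,f['cx']],[0,f['fy'],f['cy']],[0,0,1.]])
    p=cv2.undistortPoints(np.array([[[rc[1],rc[0]]]],float),K,np.array([f['k1'],0,0,0.]))[0,0]
    d=f['T'][:3,:3]@np.array([p[0],p[1],1]); o=f['T'][:3,3]
    return o+d*(z-o[2])/d[2]
def pix(f,P):
    K=np.array([[f['fx'],0,f['cx']],[0,f['fy'],f['cy']],[0,0,1.]])
    C=np.linalg.inv(f['T'])
    p=cv2.projectPoints(np.array([P],float),cv2.Rodrigues(C[:3,:3])[0],C[:3,3],K,np.array([f['k1'],0,0,0.]))[0][0,0]
    return p
def save(f,n,crop=None,s=1):
    im=f['color']
    if crop: im=im[crop[0]:crop[1],crop[2]:crop[3]]
    cv2.imwrite('pics/'+n,cv2.resize(im[...,::-1],None,fx=s,fy=s))
def quat(yaw):  # tool down, tool x at angle yaw
    m=np.array([[np.cos(yaw),np.sin(yaw),0],[np.sin(yaw),-np.cos(yaw),0],[0,0,-1]]).T
    q=R.from_matrix(m.T).as_quat(); return [q[3],q[0],q[1],q[2]]
E
python3 - <<'E'
from h import *
s=robot.sense(); print(s['ee_rot'],robot.finger_overhang,s['opening'],s['clock'])
for c in ['top','side']:
    f=frame(c); save(f,c+'0.png',s=1.25); print(c,f['T'].round(3).tolist(),f['fx'],f['k1'])
    for n,z in [('tray',0),('tray_far_lip',.045),('tray_front',0),('tape_mid',0),('stamp1',.008),('ink_tin',.008),('glass_mid',.03),('key_stand',0),('key',.01),('slot_mouth',.064),('brayer',0),('gouge',0),('tape_roll',0),('ink_jar',0),('brush_pot',0)]:
        for d in robot.pinpoint(c,n)[:7]:
            if d['score']>.15: print(n,round(d['score'],2),np.round(d['point']),world(f,d['point'],z).round(3))
E
```

```text
[-8.72620352e-04  9.80478234e-01  1.96625574e-01 -2.32787502e-04] 0.008 0.08549359375667033 0.0
top [[-0.011, -0.988, 0.154, 0.329], [-1.0, 0.011, -0.002, 0.026], [0.001, -0.154, -0.988, 1.375], [0.0, 0.0, 0.0, 1.0]] 509.597502951227 -0.10217292305205845
tray 0.55 [179. 326.] [0.603 0.008 0.   ]
tray_far_lip 0.73 [142. 328.] [0.695 0.002 0.045]
tray_front 0.91 [207. 325.] [0.525 0.013 0.   ]
tray_front 0.47 [162. 292.] [0.651 0.104 0.   ]
tray_front 0.29 [161. 332.] [ 0.654 -0.009  0.   ]
tape_mid 0.69 [243. 326.] [0.428 0.01  0.   ]
stamp1 0.84 [300. 415.] [ 0.271 -0.224  0.008]
stamp1 0.83 [114. 440.] [ 0.784 -0.315  0.008]
stamp1 0.72 [167. 365.] [ 0.633 -0.098  0.008]
stamp1 0.71 [196. 364.] [ 0.552 -0.093  0.008]
stamp1 0.63 [152. 424.] [ 0.674 -0.264  0.008]
stamp1 0.62 [164. 294.] [0.643 0.098 0.008]
stamp1 0.54 [191. 320.] [0.568 0.025 0.008]
ink_tin 0.55 [162. 329.] [ 0.649 -0.     0.008]
glass_mid 0.62 [221. 459.] [ 0.479 -0.344  0.03 ]
glass_mid 0.17 [207. 327.] [0.521 0.008 0.03 ]
key_stand 0.76 [223. 223.] [0.485 0.29  0.   ]
key 0.49 [219. 223.] [0.493 0.29  0.01 ]
slot
[... 945 characters left out ...]
88  0.008]
stamp1 0.63 [170. 327.] [ 0.665 -0.253  0.008]
stamp1 0.61 [219. 281.] [0.649 0.094 0.008]
stamp1 0.59 [160. 305.] [ 0.782 -0.288  0.008]
stamp1 0.58 [196. 315.] [ 0.617 -0.074  0.008]
ink_tin 0.64 [205. 297.] [0.646 0.002 0.008]
glass_mid 0.96 [165. 383.] [ 0.476 -0.356  0.03 ]
key_stand 0.72 [213. 251.] [0.763 0.102 0.   ]
key_stand 0.6 [278. 291.] [0.485 0.296 0.   ]
key 0.43 [274. 290.] [0.491 0.292 0.01 ]
slot_mouth 0.59 [240. 248.] [0.63  0.28  0.064]
brayer 0.75 [184. 291.] [ 0.744 -0.117  0.   ]
gouge 0.78 [253. 366.] [0.347 0.111 0.   ]
tape_roll 0.91 [237. 226.] [0.755 0.238 0.   ]
ink_jar 0.8 [215. 249.] [0.759 0.115 0.   ]
brush_pot 0.57 [300. 238.] [0.564 0.423 0.   ]
```

View pics/top0.png

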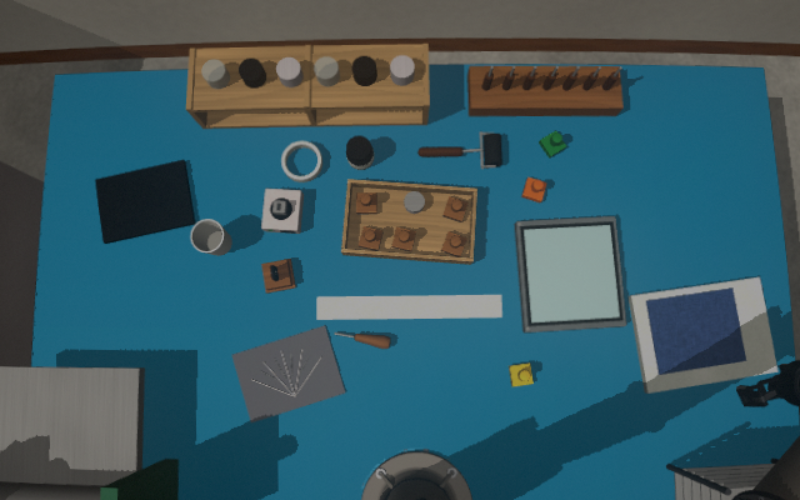

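View pics/side0.png

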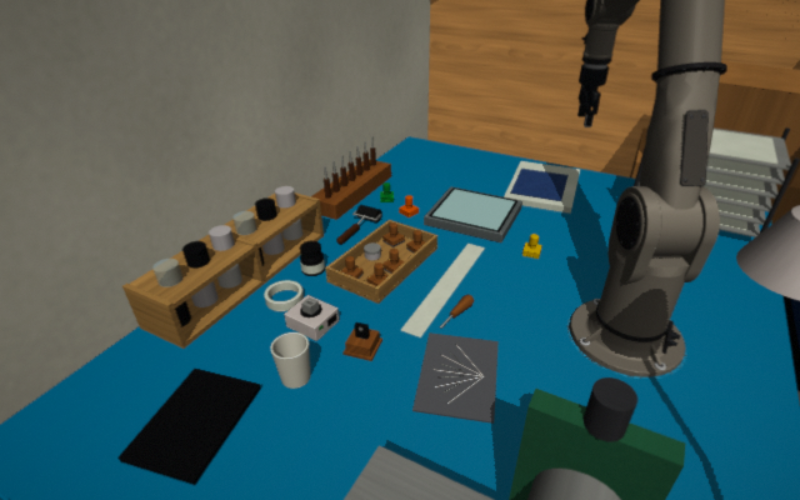

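The top view shows five brown stamps in the tray (px 367,200; 369,236; 403,236; 455,206; 455,241) with the tin at (415,203). The green, orange and yellow look-alikes are outside it. Next I'll look closer with the wrist camera.

```bash
python3 - <<'E'
from h import *
for i,(p,n) in enumerate([((.52,-.3,.36),['glass_mid']),((.58,0,.38),['tray','tray_far_lip','tray_front','tape_mid','stamp1','ink_tin']),((.54,.27,.36),['slot_mouth','key','key_stand'])]):
    robot.goto(list(p),quat(0)); f=frame('wrist'); save(f,f'w{i}.png')
    print(f['T'][:3,3].round(3),robot.sense()['position'],robot.sense()['clock'])
    Z=dict(tray=0,tray_far_lip=.045,tray_front=0,tape_mid=0,stamp1=.008,ink_tin=.008,glass_mid=.03,key_stand=0,key=.008,slot_mouth=.064)
    for m in n:
        for d in robot.pinpoint('wrist',m)[:6]:
            if d['score']>.3: print(m,round(d['score'],2),np.round(d['point']),world(f,d['point'],Z[m]).round(4))
E
python3 -c "
import cv2,numpy as np
a=[cv2.imread(f'pics/w{i}.png') for i in range(3)]
a=[cv2.resize(x,(480,300)) for x in a]
cv2.imwrite('pics/wall.png',np.vstack(a)[:,:])"
```

```text
[ 0.595 -0.301  0.494] [ 0.51916915 -0.30142229  0.35958293] 3.2417
glass_mid 0.71 [180. 346.] [ 0.485  -0.3387  0.03  ]
[ 0.655 -0.002  0.514] [ 0.5800516  -0.00246943  0.37977794] 4.5167
tray 0.82 [144. 318.] [0.6013 0.0064 0.    ]
tray_far_lip 0.98 [ 93. 321.] [6.857e-01 4.000e-04 4.500e-02]
tray_front 0.59 [185. 312.] [0.525  0.0185 0.    ]
tape_mid 0.83 [236. 313.] [0.4213 0.0178 0.    ]
stamp1 0.96 [120. 262.] [0.6437 0.1032 0.008 ]
stamp1 0.9 [171. 370.] [ 0.553  -0.0866  0.008 ]
stamp1 0.85 [101. 474.] [ 0.6758 -0.2617  0.008 ]
stamp1 0.84 [ 36. 513.] [ 0.7774 -0.3111  0.008 ]
stamp1 0.74 [125. 375.] [ 0.6349 -0.0928  0.008 ]
stamp1 0.7 [162. 270.] [0.5711 0.0935 0.008 ]
ink_tin 0.72 [123. 323.] [ 0.6383 -0.0013  0.008 ]
ink_tin 0.58 [184. 313.] [0.5297 0.0165 0.008 ]
[0.616 0.269 0.494] [0.54121216 0.26765174 0.36007555] 5.925
slot_mouth 0.89 [106. 313.] [0.6268 0.2829 0.064 ]
key 0.71 [185. 306.] [0.4939 0.2983 0.008 ]
key_stand 0.61 [183. 305.] [0.4957 0.3005 0.    ]
```

View pics/w1.png

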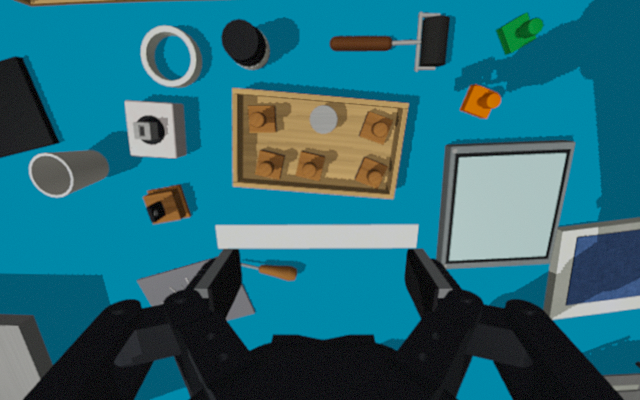

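View pics/w2.png

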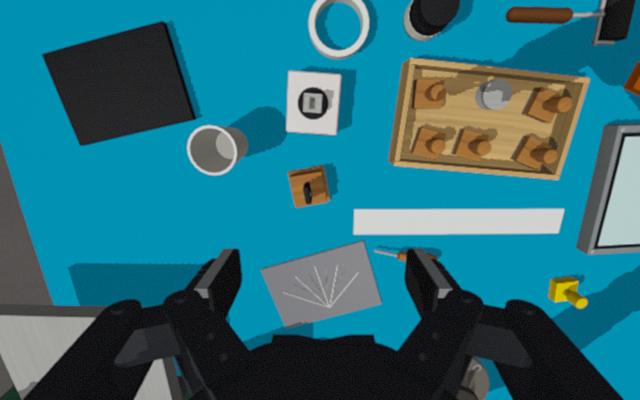

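View pics/w0.png

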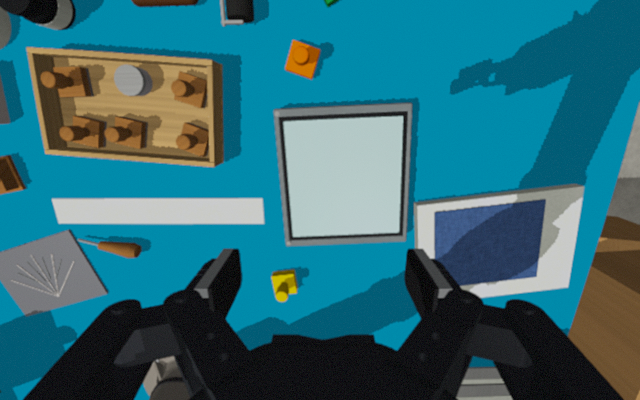

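Wrist views: the tray rim corners are at about px (233,88), (408,104), (394,197), (233,187) in w1, and the tape spans rows 225–248. The key stands in its block and the slot barrel shows on the white box.

```bash
python3 - <<'E'
from h import *
def mk(p):
    robot_T=np.eye(4); return robot_T
# poses: reuse tool_from_camera with recorded poses
f=robot.grab_frame('wrist'); tc=np.array(f['tool_from_camera']); 
def F(p):
    W=np.eye(4); q=quat(0); W[:3,:3]=R.from_quat(q[1:]+q[:1]).as_matrix(); W[:3,3]=p; g=dict(f); g['T']=W@tc; return g
g=F([.58005,-.00247,.37978])
print(tc.round(3))
for n,z,l in [('tray',.045,[(233,88),(408,104),(394,197),(233,187)]),('tape',0,[(216,225),(417,225),(418,248),(216,247)]),('glass',.03,[(453,154),(566,151),(546,257),(449,260)])]:
    P=np.array([world(g,(v,u),z)[:2] for u,v in l]); print(n,P.round(3).tolist(),P.mean(0).round(3))
g=F([.51917,-.30142,.35958])
P=np.array([world(g,(v,u),.03)[:2] for u,v in [(283,116),(407,112),(404,235),(290,239)]]);print('glass',P.round(3).tolist(),P.mean(0).round(3))
g=F([.54121,.26765,.36008]);
P=np.array([world(g,(v,u),.04)[:2] for u,v in [(288,71),(341,71),(339,135),(287,133)]]);print('box',P.round(3).tolist(),P.mean(0).round(3))
# closeups of key and slot
for i,p in enumerate([(.43,.295,.2),(.56,.283,.23)]):
    robot.goto(list(p),quat(0)); f2=frame('wrist'); save(f2,f'k{i}.png',crop=(0,260,120,520),s=2)
    print(f2['T'][:3,3])
    for n,z in [('key',.008),('key_stand',0),('slot_mouth',.064)]:
        for d in robot.pinpoint('wrist',n)[:2]: print(n,round(d['score'],2),np.round(d['point']),world(f2,d['point'],z).round(4))
E
```

```text
[[-0.001 -0.956 -0.293  0.075]
 [ 1.    -0.    -0.001 -0.001]
 [ 0.001 -0.293  0.956 -0.134]
 [ 0.     0.     0.     1.   ]]
tray [[0.693, 0.139], [0.669, -0.137], [0.515, -0.125], [0.534, 0.153]] [0.603 0.008]
tape [[0.445, 0.209], [0.445, -0.187], [0.394, -0.194], [0.397, 0.215]] [0.42  0.011]
glass [[0.588, -0.226], [0.595, -0.426], [0.388, -0.438], [0.384, -0.246]] [ 0.489 -0.334]
glass [[0.59, -0.237], [0.596, -0.433], [0.385, -0.446], [0.377, -0.241]] [ 0.487 -0.34 ]
box [[0.677, 0.32], [0.677, 0.242], [0.583, 0.243], [0.586, 0.325]] [0.631 0.283]
[0.50666663 0.29575549 0.3356105 ]
key 0.55 [125. 323.] [0.4947 0.296  0.008 ]
key_stand 0.62 [126. 321.] [0.4928 0.2985 0.    ]
[0.63587068 0.28325529 0.36412718]
key 0.85 [224. 314.] [0.4916 0.2959 0.008 ]
key_stand 0.59 [222. 314.] [0.4915 0.2967 0.    ]
key_stand 0.49 [122. 622.] [ 0.6281 -0.1016  0.    ]
slot_mouth 0.73 [120. 323.] [0.6285 0.2832 0.064 ]
slot_mouth 0.69 [227. 314.] [0.51   0.2946 0.064 ]
```

View pics/k0.png

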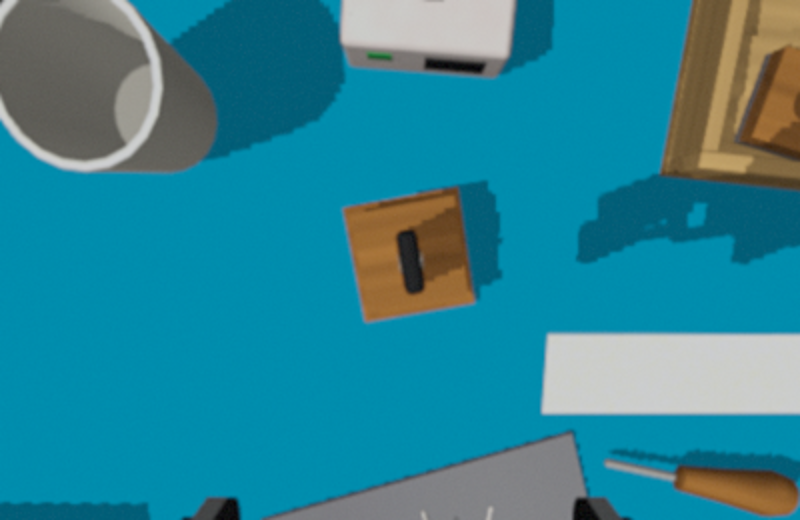

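View pics/k1.png

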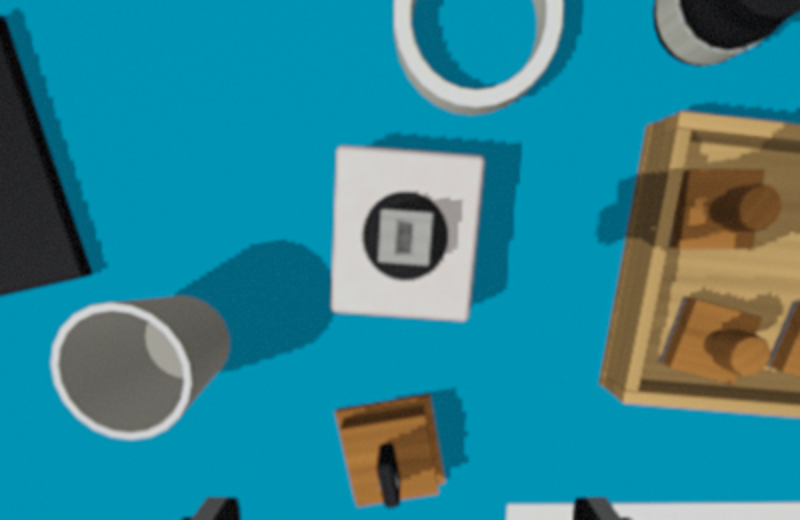

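```bash
python3 - <<'E'
from h import *
q=quat(0)
robot.gripper_to(.06,40)
robot.goto([.60,.05,.25],q)
robot.goto([.72,.004,.14],q)
print(robot.servo_line([.72,.004,.02],speed=.1,until_force=10), robot.sense()['position'])
print('touch',robot.servo_line([.66,.004,.02],speed=.03,until_force=3), robot.sense()['position'],robot.sense()['wrist_force'])
x0=robot.sense()['position'][0]
for x in (.65,.60,):
    robot.servo_line([x,.004,.02],speed=.05); s=robot.sense(); print(s['position'],s['wrist_force'],s['clock'])
f=frame('top'); 
for n,z in [('tray_front',0),('tray_far_lip',.045),('tray',0),('tape_mid',0)]:
    for d in robot.pinpoint('top',n)[:1]: print(n,d['score'],world(f,d['point'],z).round(3))
save(f,'top1.png',crop=(120,290,220,460),s=3)
E
```

```text
False [0.72065285 0.00403232 0.02090794]
touch True [0.69546331 0.0040377  0.01967713] [-0.47986787  0.47718508  1.08620142]
[0.64954719 0.00377494 0.02000893] [0.73423656 0.15931605 1.18009854] 13.3667
[0.5996909  0.00402143 0.02005173] [1.82239535 0.23460174 0.57292745] 14.5167
tray_front 0.93 [ 0.428 -0.006  0.   ]
tray_far_lip 0.96 [0.592 0.001 0.045]
tray 0.88 [ 0.51  -0.005  0.   ]
tape_mid 0.76 [0.43  0.007 0.   ]
```

View pics/top1.png

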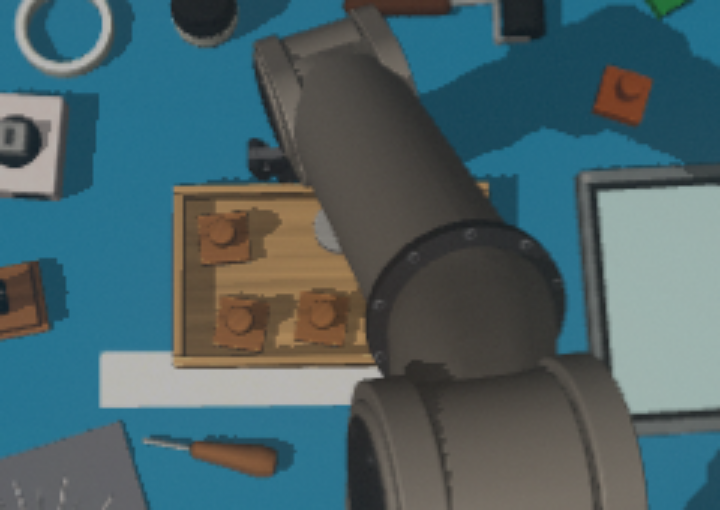

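The tray is square to the tape and its front edge is about 15 mm inside the tape's far edge. I'll drag it 6 mm more, then measure the stamps.

```bash
cat >> h.py <<'E'
def stamps(z=.008):
    """stamps inside the tray (tape ahead): list of xy,score by wrist pinpoint of origin + bbox"""
    f=frame('wrist'); return f,[(round(d['score'],2),world(f,d['point'],z)[:2].round(4)) for d in robot.pinpoint('wrist','stamp1') if d['score']>.3]
E
python3 - <<'E'
from h import *
q=quat(0)
robot.servo_line([.594,.004,.02],speed=.04)
robot.servo_line([.602,.004,.02],speed=.05)
robot.servo_line([.602,.004,.15],speed=.2)
robot.gripper_to(.04,40)
robot.goto([.43,0,.27],q)
f,l=stamps(); print(l)
for n,z in [('tray_front',0),('tray_far_lip',.045),('tray',0),('tape_mid',0),('ink_tin',.008)]:
    for d in robot.pinpoint('wrist',n)[:1]: print(n,d['score'],world(f,d['point'],z).round(3))
save(f,'t1.png'); print(robot.sense()['clock'],robot.sense()['position'])
f=frame('side'); print([(round(d['score'],2),world(f,d['point'],.008)[:2].round(4)) for d in robot.pinpoint('side','stamp1')])
f=frame('top'); print([(round(d['score'],2),world(f,d['point'],.008)[:2].round(4)) for d in robot.pinpoint('top','stamp1')])
E
```

```text
[(0.95, array([ 0.4523, -0.0136])), (0.82, array([ 0.2833, -0.2157])), (0.78, array([ 0.5371, -0.0926])), (0.73, array([0.4652, 0.0854])), (0.68, array([ 0.4652, -0.0949])), (0.63, array([0.5357, 0.0994]))]
tray_front 0.87 [0.425 0.004 0.   ]
tray_far_lip 0.92 [0.586 0.001 0.045]
tray 0.7 [0.502 0.002 0.   ]
tape_mid 0.7 [0.418 0.015 0.   ]
ink_tin 0.8 [ 0.543 -0.001  0.008]
17.7083 [4.30261477e-01 7.78760943e-05 2.69421143e-01]
[(0.68, array([0.4659, 0.0773])), (0.66, array([0.4528, 0.0013])), (0.64, array([ 0.7781, -0.2843])), (0.63, array([ 0.6555, -0.2354])), (0.62, array([ 0.4518, -0.0843])), (0.52, array([0.5399, 0.0857])), (0.52, array([ 0.2718, -0.2264])), (0.46, array([ 0.5396, -0.0825]))]
[(0.85, array([ 0.7803, -0.3112])), (0.79, array([ 0.2732, -0.2217])), (0.74, array([ 0.6673, -0.261 ])), (0.73, array([0.4648, 0.083 ])), (0.55, array([ 0.5429, -0.1048])), (0.45, array([ 0.4619, -0.1022]))]
```

View pics/t1.png

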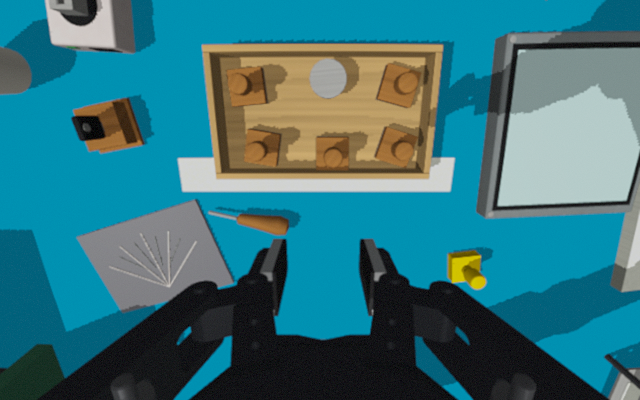

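The tray's front edge lies on the tape. Five stamps are in the tray, with knob tops at px (240,83), (263,147), (333,155), (402,147) and (406,82), and the tin is at (328,78). The middle stamp appears to have been knocked about 35 mm sideways.

```bash
python3 - <<'E'
from h import *
f=frame('wrist')
for u,v in [(240,81),(263,146),(333,155),(403,146),(407,80)]: print(world(f,(v,u),.064).round(4))
c=np.array([world(f,(v,u),.045)[:2] for u,v in [(203,45),(442,45),(431,178),(217,178)]]);print('tray rim',c.round(3).tolist())
pts=[(.54,.095),(.466,.082),(.455,-.01),(.458,-.095),(.538,-.095)]
robot.gripper_to(.085)
for p in pts:
    robot.goto([max(p[0]-.05,.43),p[1],.2],quat(0)); f,l=stamps()
    l=[a for a in l if np.hypot(*(a[1]-p))<.035]
    c=[(round(d['score'],2),np.round(d['bbox'])) for d in robot.spot_in('wrist','stamp1')if d['score']>.3]
    print(p,l,robot.sense()['clock'],c[:3])
    save(f,f'st{p[0]}_{p[1]}.png',crop=(60,260,220,420))
import glob
L=[cv2.imread(f'pics/st{p[0]}_{p[1]}.png') for p in pts]; L.append(L[0]*0)
cv2.imwrite('pics/stall.png',np.vstack([np.hstack(L[:3]),np.hstack(L[3:])]))
E
```

```text
[0.5403 0.0942 0.064 ]
[0.4676 0.0725 0.064 ]
[ 0.4567 -0.0113  0.064 ]
[ 0.4676 -0.095   0.064 ]
[ 0.5413 -0.0938  0.064 ]
tray rim [[0.582, 0.139], [0.581, -0.137], [0.424, -0.141], [0.424, 0.14]]
(0.54, 0.095) [(0.84, array([0.5398, 0.0985]))] 19.2167 [(0.97, array([309., 180.,  44.,  51.])), (0.82, array([456., 180.,  64.,  47.])), (0.77, array([297., 117.,  46.,  48.]))]
(0.466, 0.082) [(0.96, array([0.4634, 0.0841]))] 19.725 [(0.84, array([452., 128.,  67.,  50.])), (0.78, array([282.,  54.,  49.,  51.])), (0.74, array([526., 269.,  54.,  50.]))]
(0.455, -0.01) [(0.79, array([ 0.4558, -0.0134]))] 20.3333 [(0.91, array([189.,  57.,  58.,  51.])), (0.88, array([373., 132.,  55.,  49.])), (0.85, array([305., 138.,  40.,  42.]))]
(0.458, -0.095) [(0.56, array([ 0.4631, -0.0961]))] 20.9167 [(0.95, array([128., 131.,  59.,  48.])), (0.94, array([98., 56., 72., 52.])), (0.81, array([229., 140.,  45.,  42.]))]
(0.538, -0.095) [(0.56, array([ 0.5422, -0.096 ]))] 21.4083 [(0.93, array([143., 180.,  54.,  47.])), (0.9, array([112., 118.,  68.,  45.])), (0.89, array([304., 182.,  48.,  45.]))]
```

View pics/stall.png

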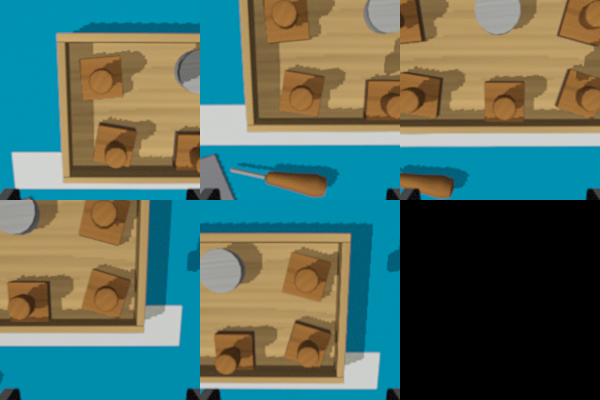

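```bash
cat >> h.py <<'E'
q0=quat(0)
def locate(p):
    """fine xy of the stamp near p: mean of pinpoint from a near hover"""
    robot.goto([max(p[0]-.05,.43),p[1],.2],q0); f,l=stamps()
    l=[a for a in l if np.hypot(*(a[1]-p))<.045]
    return l[0][1] if l else None
def lift(x,y):
    robot.gripper_to(.038,40)
    robot.goto([x,y,.13],q0)
    hit=robot.servo_line([x,y,.048],speed=.12,until_force=8)
    robot.gripper_to(.0,40); s=robot.sense(); print('grip',hit,s['position'].round(4),round(s['opening'],4),s['finger_force'])
    robot.servo_line([x,y,.17],speed=.2); print('held',robot.sense()['opening'],robot.sense()['wrist_force'].round(2))
G=np.array([.487,-.338]); c,s_=np.cos(.03),np.sin(.03); GR=np.array([[c,-s_],[s_,c]])
def place(o):
    x,y=G+GR@np.array(o)
    robot.goto([x,y,.15],q0); robot.servo_line([x,y,.078],speed=.12)
    hit=robot.servo_line([x,y,.064],speed=.02,until_force=4); print('down',hit,robot.sense()['position'].round(4))
    robot.gripper_to(.04); robot.servo_line([x,y,.16],speed=.2)
E
python3 - <<'E'
from h import *
f=robot.grab_frame('wrist'); tc=np.array(f['tool_from_camera'])
for p,(u,v) in [((.49,.095),(321,142)),((.43,.082),(321,152)),((.43,-.01),(324,165)),((.43,-.095),(326,158)),((.488,-.095),(330,135))]:
    W=np.eye(4); W[:3,:3]=np.diag([1,-1,-1]); W[:3,3]=[*p,.2]; f['T']=W@tc; print(world(f,(v,u),.064).round(4))
robot.gripper_to(.038,40)
p=locate((.541,-.095)); print(p)
lift(*(np.array([.541,-.095])))
place((.05,.05))
robot.goto([.45,-.30,.25],q0); f,l=stamps(.03); print(l,robot.sense()['clock']); save(f,'g1.png')
E
```

```text
[0.539  0.0976 0.064 ]
[0.4696 0.0846 0.064 ]
[ 0.457  -0.0103  0.064 ]
[ 0.4638 -0.0972  0.064 ]
[ 0.5435 -0.1009  0.064 ]
[ 0.5414 -0.0984]
grip False [ 0.5417 -0.0952  0.049 ] 0.0224 39.04798865318298
held 0.022680934658831683 [-0.37  0.38 -2.16]
down True [ 0.5356 -0.2871  0.0709]
[(0.95, array([0.4688, 0.0608])), (0.82, array([0.535 , 0.0791])), (0.73, array([ 0.4662, -0.1064])), (0.68, array([ 0.4585, -0.0309])), (0.62, array([ 0.5325, -0.2879])), (0.52, array([ 0.3015, -0.2327]))] 28.4083
```

```bash
python3 - <<'E'
from h import *
for p,o in [((.465,-.097),(.05,-.05)),((.456,-.012),(-.05,-.05)),((.467,.083),(-.05,.05)),((.54,.097),(0,0))]:
    p=np.array(p); m=locate(p); print(p,m)
    if m is None: print('none!'); break
    if np.hypot(*(m-p))<.012: m=(m+p)/2
    else: print('moved'); break
    lift(*m)
    if robot.sense()['opening']<.018: print('missed'); break
    place(o)
robot.goto([.42,-.28,.3],q0); f,l=stamps(.03); print(l,robot.sense()['clock']); save(f,'g2.png')
E
```

```text
[ 0.465 -0.097] [ 0.46   -0.0961]
grip False [ 0.4632 -0.0968  0.049 ] 0.0226 39.00831341743469
held 0.02265592482915019 [-1.17  0.27 -1.81]
down True [ 0.5387 -0.3871  0.0709]
[ 0.456 -0.012] [ 0.4523 -0.0147]
grip False [ 0.455  -0.0133  0.0489] 0.0226 39.02326941490173
held 0.022493989752802944 [ 0.09 -0.03 -1.19]
down True [ 0.4387 -0.3894  0.0707]
[0.467 0.083] [0.4638 0.0859]
grip False [0.4661 0.0846 0.049 ] 0.0225 38.90333890914917
held 0.022804938100084198 [ 0.02  1.03 -1.68]
down True [ 0.4358 -0.2898  0.0711]
[0.54  0.097] [0.5361 0.0998]
grip False [0.5388 0.0986 0.049 ] 0.0228 39.111472964286804
held 0.022686511479958614 [-0.39  0.2  -1.16]
down True [ 0.4873 -0.3386  0.0708]
[(0.96, array([ 0.5339, -0.3789])), (0.94, array([ 0.5374, -0.2885])), (0.94, array([ 0.4383, -0.3929])), (0.76, array([ 0.2922, -0.2305])), (0.65, array([ 0.4331, -0.285 ]))] 59.15
```

View pics/g2.png

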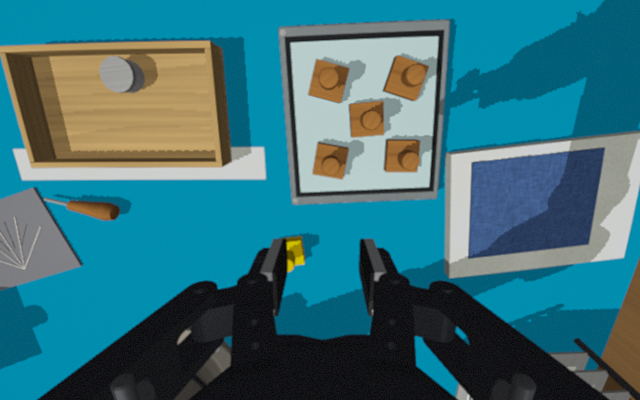

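All five stamps stand fully on the glass and the tin is still in the tray. Now I'll measure the key and the slot.

```bash
python3 - <<'E'
from h import *
robot.gripper_to(.03,40)
robot.goto([.43,.2,.25],q0)
out=[]
for nm,p,zt,dark in [('key',(.425,.296,.15),.066,1),('slot',(.555,.283,.17),.064,0)]:
    robot.goto(list(p),q0); f=frame('wrist'); im=f['color']
    c=(.494,.296) if dark else (.628,.283)
    u,v=pix(f,[*c,zt]).astype(int); h=45
    cr=im[v-h:v+h,u-h:u+h]; out.append(cv2.resize(cr[...,::-1],None,fx=5,fy=5,interpolation=cv2.INTER_NEAREST))
    hsv=cv2.cvtColor(cr,cv2.COLOR_RGB2HSV)
    print(nm,f['T'][:3,3].round(4),u,v,f['fx'])
    g=cr.max(2)
    m=(g<45).astype(np.uint8) if dark else ((hsv[...,1]<60)&(g>75)&(g<185)).astype(np.uint8)
    for cnt in cv2.findContours(m,cv2.RETR_CCOMP,cv2.CHAIN_APPROX_NONE)[0]:
        if len(cnt)<12: continue
        w=np.array([world(f,(b+v-h,a+u-h),zt)[:2] for a,b in cnt[:,0]],np.float32)
        if cv2.contourArea(w*1000)<30: continue
        r=cv2.minAreaRect(w*1000); bb=cv2.boxPoints(r); e=[bb[1]-bb[0],bb[2]-bb[1]]
        L=max(e,key=np.linalg.norm); print(np.round(r[0],1),np.round(r[1],1),round(float(np.arctan(L[1]/L[0])),3))
    for n,z in [('key',.01),('slot_mouth',.064)]:
        for d in robot.pinpoint('wrist',n)[:1]: print(n,round(d['score'],2),world(f,d['point'],z).round(4))
cv2.imwrite('pics/ks.png',cv2.resize(np.hstack(out),(800,400)))
E
```

```text
key [0.5007 0.2962 0.2841] 323 122 281.6845832108661
[491.6 294. ] [27.7  8.1] 0.176
key 0.97 [0.4915 0.2944 0.01  ]
slot_mouth 0.7 [0.5042 0.0686 0.064 ]
slot [0.6312 0.2823 0.3048] 322 117 281.6845832108661
[630.5 284.4] [27.4 27.3] 1.498
[630.4 282.2] [48.2 44. ] 1.403
[630.9 284.1] [42.8 42.6] 1.567
key 0.82 [0.4921 0.297  0.01  ]
slot_mouth 0.67 [0.6278 0.2837 0.064 ]
```

View pics/ks.png

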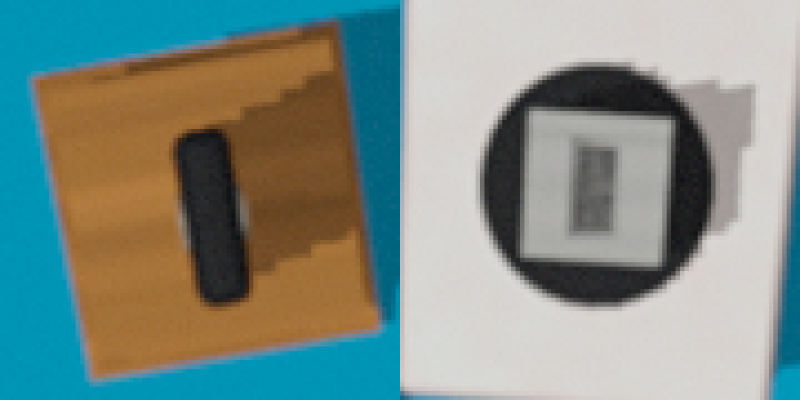

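```bash
python3 - <<'E'
from h import *
for yaw in (.176,.176+np.pi,.176-np.pi):
    print(yaw,robot.solve_ik([.4916,.294,.044],quat(yaw)))
for b in (0,np.pi,-np.pi):
  for t in (-.055,-1.65):
    j=robot.solve_ik([.6305,.2844,.078],quat(t+b)); print(b,t,None if j is None else np.round(j,2))
robot.goto([.4916,.294,.12],quat(.176))
print(robot.servo_line([.4916,.294,.044],speed=.08,until_force=8))
robot.gripper_to(0,60); s=robot.sense(); print(s['opening'],s['position'],s['wrist_force'],s['joint_positions'].round(2))
E
```

```text
0.176 [-0.00590635  0.74180218 -0.87050268  1.89991474  0.74783564  0.86279828
 -2.66217936]
3.3175926535897933 [ 0.17571829  0.9393101  -1.19491168  1.88943537  1.01358128  1.08566278
  0.29849986]
-2.965592653589793 [ 0.17571829  0.9393101  -1.19491168  1.88943537  1.01358128  1.08566278
  0.29849986]
0 -0.055 [ 0.02  0.82 -0.82  1.59  0.68  1.04 -2.63]
0 -1.65 [-1.2   1.12  1.26  1.68 -1.13  1.24 -2.89]
3.141592653589793 -0.055 [ 0.24  1.13 -1.35  1.57  1.12  1.37  0.28]
3.141592653589793 -1.65 [ 0.16  0.98 -1.12  1.58  0.93  1.2  -1.23]
-3.141592653589793 -0.055 [ 0.24  1.13 -1.35  1.57  1.12  1.37  0.28]
-3.141592653589793 -1.65 [ 0.16  0.98 -1.12  1.58  0.93  1.2  -1.23]
False
0.00905749861300823 [0.49199414 0.29431711 0.0446333 ] [-0.35492636 -0.77261196  4.31449494] [-0.    0.74 -0.87  1.9   0.75  0.86 -2.66]
```

Turning clockwise needs joint 7 on the other branch, so I'll lift the key and spin it half a turn in the air before inserting.

```bash
python3 - <<'E'
from h import *
p=robot.sense()['position']
robot.servo_line([p[0],p[1],.17],speed=.08); s=robot.sense(); print('held',s['opening'],s['wrist_force'])
j=np.array(s['joint_positions']); j[6]+=np.pi; robot.movej(list(j))
robot.goto([.6305,.2844,.16],quat(-.055+np.pi)); print(robot.sense()['joint_positions'].round(2))
robot.servo_line([.6305,.2844,.107],speed=.08)
s=robot.sense(); print(s['position'])
f=frame('side'); u,v=pix(f,[.6305,.2844,.07]).astype(int); save(f,'ins.png',(v-40,v+40,u-50,u+50),6)
hit=robot.servo_line([.6305,.2844,.08],speed=.02,until_force=5); s=robot.sense(); print(hit,s['position'],s['wrist_force'],s['moment'],s['clock'])
E
```

```text
held 0.009355996708950863 [-0.50289722  0.31106261 -0.77820908]
[ 0.04  0.74 -0.87  1.54  0.6   1.15  0.56]
[0.63067326 0.28469076 0.10728934]
False [0.63052347 0.2844555  0.08012047] [-0.45692005  0.00880025  0.11940207] [ 0.03147062  0.0081673  -0.03327165] 71.8583
```

View pics/ins.png

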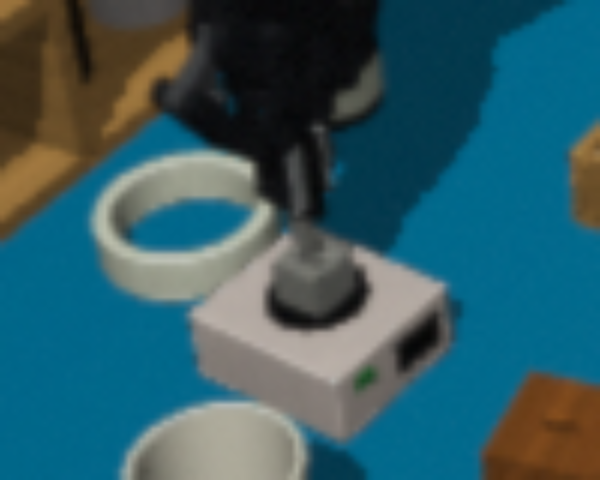

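The blade is centred over the barrel at px (310,240), and it went in without resistance. Next: seat it and turn.

```bash
python3 - <<'E'
from h import *
hit=robot.servo_line([.6305,.2844,.072],speed=.02,until_force=8); s=robot.sense(); print('seat',hit,s['position'],s['wrist_force'])
z0=s['position'][2]
j=np.array(s['joint_positions']); m0=s['moment'][2]; a=0
for k in range(15):
    a+=.11; t=j.copy(); t[6]-=a; robot.movej(list(t)); s=robot.sense(); print(round(a,2),(s['moment'][2]-m0).round(3),s['wrist_force'].round(1))
    if a>1.3 and abs(s['moment'][2]-m0)>.35: break
print(s['position'],s['clock'])
hit=robot.servo_line([.6305,.2844,z0-.004],speed=.02,until_force=6); print('press',hit,robot.sense()['position'])
robot.gripper_to(.03); p=robot.sense()['position']
robot.servo_line([p[0],p[1],.2],speed=.1)
robot.goto([.55,.283,.24],q0); f=frame('wrist'); u,v=pix(f,[.6305,.2844,.09]).astype(int); save(f,'fin.png',(v-50,v+50,u-60,u+60),6)
print(robot.sense()['clock'])
E
```

```text
seat True [0.63060283 0.2846823  0.07865602] [-1.02064902 -1.7158927   6.5123362 ]
0.11 -0.024 [-1.  -1.4  0.8]
0.22 0.032 [-1.9 -1.8  4.1]
0.33 0.055 [-3.5 -3.4  5.7]
0.44 0.008 [-2.3 -3.4  4.8]
0.55 -0.013 [-3.3 -3.9  4.1]
0.66 -0.011 [-2.5 -4.7  4.8]
0.77 -0.018 [-2.5 -3.7  4.9]
0.88 0.003 [-2.8 -3.7  5.1]
0.99 0.028 [-2.5 -5.   4.1]
1.1 0.002 [-3.  -4.5  5.3]
1.21 0.012 [-2.1 -3.7  5.1]
1.32 0.035 [-2.  -4.2  5.5]
1.43 -0.022 [-1.8 -4.1  4.6]
1.54 0.037 [-1.2 -3.8  4.5]
1.65 0.046 [-1.7 -4.5  4.3]
[0.63095224 0.28408931 0.07869241] 75.8667
press True [0.6309222  0.28402851 0.07862147]
79.05
```

View pics/fin.png

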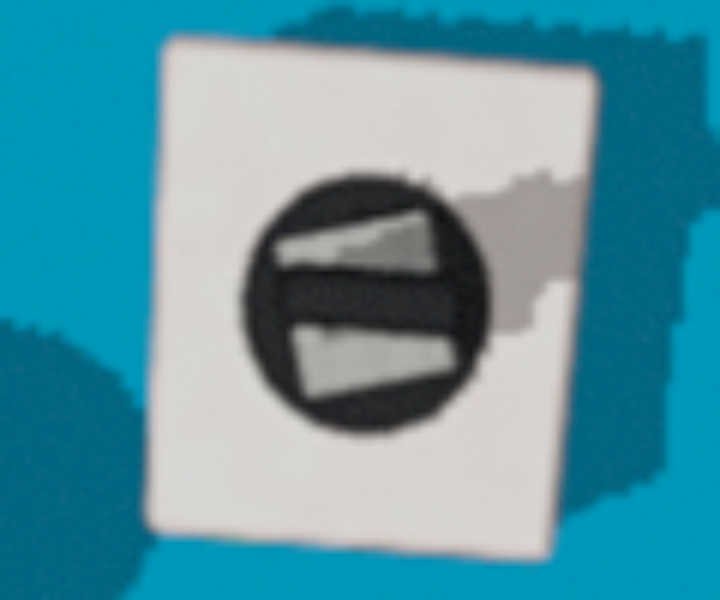

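The barrel is at about 1.3 rad clockwise, past the 1.1 on-point, and the key is seated. One last look at the whole scene before handing in.

```bash
python3 - <<'E'
from h import *
robot.goto([.43,.1,.36],q0); f=frame('top'); save(f,'end.png',(50,330,120,520),2)
E
```

```text
(no output)
```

View pics/end.png

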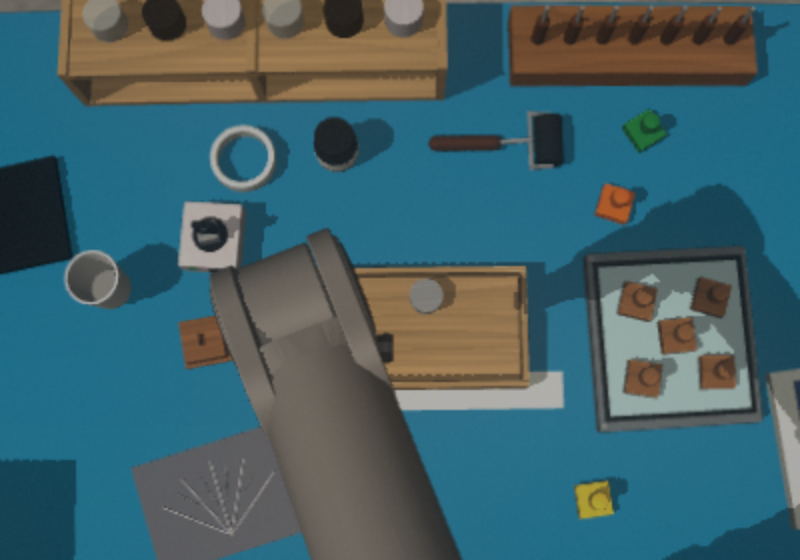

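The final view shows the tray on the tape with the tin in it, all five stamps on the glass, the key in the switch, and the other things where they were (the arm hides the gouge).

```bash
python3 -c "
from rig import robot
print(robot.close_job())"
```

```text
the job is handed in; nothing more can be done
None
```

I handed the job in at about 80 s: the tray's front edge is on the tape with the tin inside, all five stamps stand on the glass, and the key is fully in and turned to about 1.3 rad (on from 1.1); I saw nothing else disturbed, though the arm hid the gouge in the last picture, and the hand-in returned no verdict.

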